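# Fasten the tube rack, then draw the amber tube and hold it slanted for inspection

## Task

The blue tube rack has been put back on the bench with its orange hold-down knob left undone: press the knob fully down and turn it clockwise to its stop, so that the rack cannot lift. Then draw the amber tube with the red cap out of the rack, raise it clear above the other tubes and lean it over to a slant of about 45 degrees, cap end up, so its foot can be checked for cracks before centrifuging. Finish while still holding it there, still, in the gripper; leave the other tubes, the bottle and the jar standing where they are.

Things in the scene. Friction and masses are not known exactly. Their poses are not given: they have to be found in the camera images.
- rack: blue rack, fixed. Origin: on the bench (z=0) under the middle hole; z up. Three 32 mm holes in a row along its y axis at -80, 0, +80 mm. Holed part 70 mm (x) by 250 mm (y), top 65 mm above the bench; tube feet stand 6 mm above the bench on a base plate 90 mm wide that runs on to y = +240 mm. There, at y = +200 mm, is the hold-down knob; else nothing there is higher than 18 mm.
- press (a joint): how far the hold-down knob is pressed down, m: 0 raised, 0.006 fully down at its stop. Starts between 0 and 0.001. Moves with about 5 N of steady friction (no spring) and stays where it is left.
- lock (a joint): how far the hold-down knob is turned clockwise seen from above, rad: 0 undone, 1.4 at its stop (locked). Starts between 0 and 0.12. Turns with about 0.06 N m of steady friction and stays where it is left; turns freely whether pressed or not.
- knob_grip (a point): grip point of the hold-down knob, on its vertical axis, moving with it. An orange upright wing 36 mm long (point x), 12 mm thick (y), 30 mm tall on a black disc 44 mm across. The point is 20 mm above the disc's upper face, 10 mm below the wing's top, and 54 mm above the bench with the knob raised. At lock = 0 the wing lies along the rack's x, its white-marked end to +x.
- tube: the amber tube with the red cap, in one of the three holes (any). Origin: centre of its foot; z runs along the tube towards the cap. 120 mm long overall, shaft 29 mm in diameter with a narrowed foot, cap 34 mm in diameter and 24 mm tall (96 to 120 mm from the foot). About 60 g (40 to 85 g). A loose sliding fit in the hole.
- tube_cap (a point): the middle of the red cap, on the tube's axis, 108 mm from the foot and 12 mm below the top; a good place to grip. 114 mm above the bench while in the rack.
- tube_green: white tube with a green cap, same size as the amber one, standing in another hole; leave it. Origin: centre of its foot; z towards the cap.
- tube_blue: white tube with a blue cap, same size, in the remaining hole; leave it. Origin: centre of its foot; z towards the cap.
- bottle: clear reagent bottle with a blue cap, 72 mm in diameter, 160 mm tall, standing loose on the bench to the robot's right. Origin: centre of its underside. Leave it.
- jar: clear jar with a steel lid, 70 mm in diameter, 80 mm tall, standing loose to the robot's left. Origin: centre of its underside. Leave it.
Mind the look-alikes: they are no part of the job. There is more than one size of the tube; the job needs the middle-sized.

How it is judged:
By the outcome, as a careful person would: the job done as asked, in the order asked, and still so for the second after the job is handed in, while the arm keeps its last pose, push and grip.
It also fails if it takes over 51 s, if anything falls off the work surface, if the arm or the gripper's body presses on something with over 40 N, if the wrist force passes 120 N, or if a joint passes its speed limit or range.

## Robot

A 6-joint arm with a two-finger parallel gripper is mounted at the origin on the work surface. World frame = base frame: x ahead of the robot, y to its left, z up, the work surface at z = 0. Lengths are in m, angles in rad, forces in N, time in s.
With the tool pointing down it reaches from about 0.375 to 0.975 m from the base axis. Payload 3.8 kg.
Tool frame: the origin (TCP) lies at the very end of the fingers, on their centre line; the grasp point (between the pads) lies bot.grip_point_offset behind it (bot.grip_point_offset is the distance from the TCP to the grasp point, in m); z points along the fingers, y is the line along which they close (so a half turn about z gives the same grasp; the last joint's range is limited). The gripper opens to 85 mm and grips with 20 to 120 N. Pads are 22 mm wide; open, the fingers measure 114 mm over their backs; the gripper's body (76 mm by 85 mm) begins 54 mm behind the grasp point. The pads swing forward as they close: fully open they stand 13 mm farther back than shut.
Start: joints at [-1.178, 0.264, 1.604, -0, 1.274, -0.037], TCP at [0.281, -0.614, 0.231] pointing down, gripper open.
Joint ranges: [-2.63, 2.63], [-0.94, 2.18], [0.31, 2.57], [-1.31, 4.45], [0, 2.66], [-2.55, 2.55]. Speed limits (rad/s): [2.57, 2.57, 3.14, 3.14, 3.14, 3.14].

## Interface

Orientations are given as a rotation vector (axis times angle).
In Python, from workcell import bot, vision gives the robot as it stands.
- The arm moves only by the tool play_rows, never from a script. Its argument "rows" is a list of rows, each an object of numbers: "dx", "dy", "dz": the shift along the tool's x, y, z as a fraction of full scale; "roll": the turn about the tool's z as a fraction of full scale; "fingers": the closure, from 0 (fully open) to 1 (shut). In form: [{"dx": .., "dy": .., "dz": .., "roll": .., "fingers": ..}, ...]. A call has 1 to 20 rows; each row shifts and turns the commanded pose from where the row before left it, along the tool's axes as they then stand; what a row does not reach is not made up. Full scale, the value 1, is 0.04 m for a shift and 4 degrees for a turn. A row lasts 1/12 s, in which the tool goes at most 41.7 mm and 7.16 degrees, less where a joint would pass 70% of its speed; a pose out of reach is approached as far as the arm can. A call with a number of a shift or a turn outside -1 to 1 is refused whole. A call with a gripper value outside its range is refused whole. The fingers move at their own pace and stop on an object; "grip_force" is the grip in N (left out, the last holds). Time passes only in rows, so rows that do not move let the fingers close. It gives the time, the measured TCP pose, the force and the opening at its end, in the units of the state.
- bot.read_state(): the state, without advancing time (a new reading comes with each control period).
- vision.read_camera(name): name is "side" or "top"; returns a dict with "pixels" (480x640x3 uint8, red, green, blue), "depth" (480x640 float32, m along the optical axis (not along the pixel's ray), 0 where there is no reading), "fx", "fy", "cx", "cy" (pixels), "distortion" ([k1, k2, p1, p2, k3] as OpenCV has them; the pictures are not rectified), "R" (3x3) and "t" (3): a world point X has camera coordinates R X + t. Camera axes: x right, y down, z forward; pixel columns grow to the right and rows downward; lengths in m; the calibration is good to about 2 mm. A picture is of the moment at which its call begins.
- bot.finish_job(): hands the job in, once; it reports no verdict.
The state is a dict: "time": time; "q": joint angles; "joint_vel": joint speeds; "joint_torque": joint torques, N m; "tool_pos": TCP position; "tcp_rot": TCP orientation; "wrist_force": force on the tool from outside, world axes, zero at the start; "torque": the same for the moment, N m; "width": opening from 0.0 (shut) to 1.0 (fully open).
Only numpy, scipy, OpenCV 4.12 (cv2) and the standard library are available. Lean on these libraries where they do the work, as an engineer would, in place of code of your own. Each camera call takes 0.05 s, during which the arm holds its last target. There are 200 camera calls.

## Working session

There is one attempt and no reset: what is moved stays moved. The work goes in short steps, Python scripts to look and compute and a tool call to move; the robot and the scene stay as the last step left them, time stands still between calls to the robot, and variables do not carry over. Pictures are saved under pics/ and viewed, on a budget of 10 in all, crops included, one or two more only if the job needs it, and the job is handed in when it is done.

Besides the shell and the picture viewer there is one more tool, called as a command line: name --argument value ..., lists and objects as JSON in quotes. play_rows: Moves the arm, as the interface text tells. Its arguments: {"type":"object","properties":{"rows":{"type":"array","items":{"type":"object","properties":{"dx":{"type":"number","minimum":-1,"maximum":1},"dy":{"type":"number","minimum":-1,"maximum":1},"dz":{"type":"number","minimum":-1,"maximum":1},"roll":{"type":"number","minimum":-1,"maximum":1},"fingers":{"type":"number"}}}},"grip_force":{"type":"number"}},"required":["rows"]}

```bash
ls; mkdir -p pics
cat > look.py <<'E'
from workcell import bot, vision
import cv2, sys, numpy as np, pickle
tag=sys.argv[1]
for n in sys.argv[2:]:
    c=vision.read_camera(n); pickle.dump(c,open(f'pics/{tag}_{n}.pkl','wb'))
    cv2.imwrite(f'pics/{tag}_{n}.png',c['pixels'][:,:,::-1])
    print(n,c['fx'],c['cx'],c['cy'],c['distortion'],c['R'],c['t'])
E
python3 look.py a side top; python3 -c "
from workcell import bot; print(bot.grip_point_offset, bot.read_state())"
```

```text
pics
side 527.8543239860129 312.7549981756913 234.99832065614396 [0.04106942 0.         0.         0.         0.        ] [[-0.91580054 -0.4013821   0.01420526]
 [-0.27772408  0.60731755 -0.74433509]
 [ 0.29013568 -0.68560762 -0.66765521]] [0.48982492 0.25591571 0.9166558 ]
top 463.2810922440824 322.7471975939643 242.11311925133717 [0.03826601 0.         0.         0.         0.        ] [[-0.02438695 -0.99918385 -0.03220123]
 [-0.99286422  0.02796866 -0.11592407]
 [ 0.11673009  0.02914441 -0.99273596]] [-8.27745741e-04  5.47379719e-01  9.56789221e-01]
0.0187 {'time': 0.1, 'q': array([-1.17791472e+00,  2.64701025e-01,  1.60527495e+00, -1.52235661e-05,
        1.27365932e+00, -3.69106830e-02]), 'joint_vel': array([-0.00209031, -0.00197682, -0.00312596,  0.00087513, -0.00054889,
       -0.00016657]), 'joint_torque': array([ 8.65061315e-05, -5.16708934e+01, -3.68588018e+01, -1.45235558e-04,
        6.25359782e-03,  1.71494588e-05]), 'tool_pos': array([ 0.28099282, -0.61300167,  0.2300506 ]), 'tcp_rot': array([-3.06736829e+00, -6.69510638e-01,  5.90190278e-04]), 'wrist_force': array([-0.37798826, -0.31341972, -0.5948535 ]), 'torque': array([0.02161283, 0.01054951, 0.00771806]), 'width': 1.0006880467502524}
```

View pics/a_side.png

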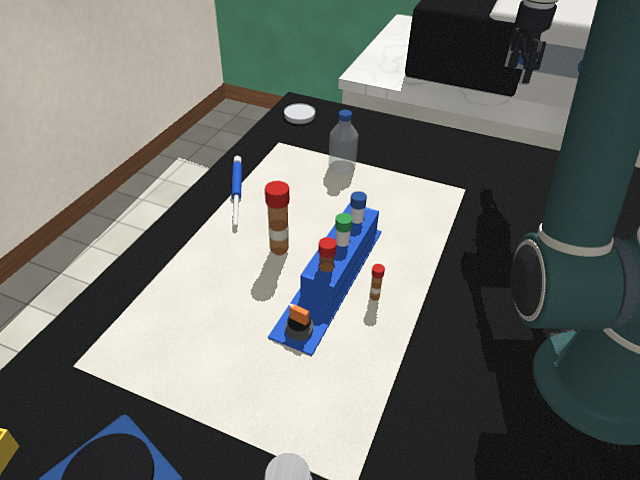

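View pics/a_top.png

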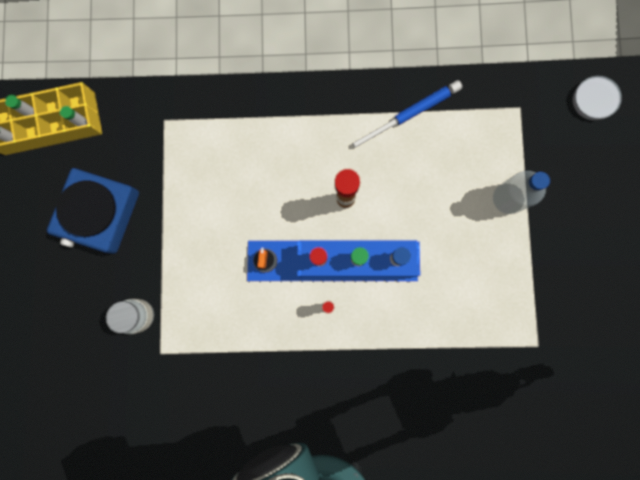

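Red-capped amber candidates: the large free-standing tube (side 277,220; top 347,185), the one in the rack hole (side 327,255; top 319,256) and the small one (side 377,282; top 328,307). The one in the rack is the middle-sized one, next to the knob. The knob is at side (299,322) / top (263,259), and its wing lies along about world x.

```bash
cat > meas.py <<'E'
import cv2, numpy as np, pickle
def load(tag,n): return pickle.load(open(f'pics/{tag}_{n}.pkl','rb'))
def K(c): return np.array([[c['fx'],0,c['cx']],[0,c['fy'],c['cy']],[0,0,1]])
def und(c,uv): return cv2.undistortPoints(np.float64(uv).reshape(-1,1,2),K(c),np.array(c['distortion'],float)).reshape(-1,2)
def cloud(c,mask):
    v,u=np.nonzero(mask&(c['depth']>0)); z=c['depth'][v,u].astype(float)
    p=np.c_[und(c,np.c_[u,v])*z[:,None],z]; return (p-c['t'])@c['R']
def onplane(c,uv,h):
    d=np.c_[und(c,uv),np.ones(len(und(c,uv)))]@c['R']; o=-c['R'].T@c['t']
    return o+d*((h-o[2])/d[:,2])[:,None]
def hue(c,lo,hi,s=120,vmin=60):
    h=cv2.cvtColor(np.ascontiguousarray(c['pixels']),cv2.COLOR_RGB2HSV)
    H=h[...,0]; ok=(H>=lo)&(H<=hi) if lo<=hi else (H>=lo)|(H<=hi)
    return ok&(h[...,1]>s)&(h[...,2]>vmin)
def box(m,u0,v0,u1,v1):
    r=np.zeros_like(m); r[v0:v1,u0:u1]=m[v0:v1,u0:u1]; return r
def tri(c1,uv1,c2,uv2):
    P=[np.c_[c['R'],c['t']] for c in (c1,c2)]
    X=cv2.triangulatePoints(P[0],P[1],und(c1,uv1).T,und(c2,uv2).T); return (X[:3]/X[3]).T
E
python3 - <<'E'
from meas import *
S,T=load('a','side'),load('a','top')
np.set_printoptions(precision=4,suppress=True)
items={'red':((172,4),(312,232,345,262),(305,243,332,270)),'green':((50,85),(330,210,356,234),(348,243,372,270)),
'orange':((5,18),(280,300,318,335),(248,240,280,275))}
for k,(hh,bs,bt) in items.items():
    cs=[]
    for c,b in((S,bs),(T,bt)):
        m=box(hue(c,*hh),*b); p=cloud(c,m); v,u=np.nonzero(m); cs.append((u.mean(),v.mean()))
        print(k,m.sum(),cs[-1],'min',p.min(0),'max',p.max(0))
        top=p[p[:,2]>p[:,2].max()-.006]; print('  top pts mean',top.mean(0),len(top))
        if k=='orange':
            q=p[:,:2]-p[:,:2].mean(0); w,V=np.linalg.eigh(q.T@q); print('  dir',np.degrees(np.arctan2(V[1,1],V[0,1])))
    print('  tri',tri(S,[cs[0]],T,[cs[1]]))
# blue rack top points
m=box(hue(T,105,130),240,235,425,285);p=cloud(T,m)
for lo,hi in((.055,.075),(.0,.02)):
    q=p[(p[:,2]>lo)&(p[:,2]<hi)]; r=cv2.minAreaRect(np.float32(q[:,:2]*1000)); print(lo,len(q),np.median(q[:,2]),r)
q=p[(p[:,2]>-.01)&(p[:,2]<.075)]; print('all',cv2.minAreaRect(np.float32(q[:,:2]*1000)))
a=cv2.resize(S['pixels'][225:355,260:400],None,fx=4,fy=4,interpolation=cv2.INTER_CUBIC)
b=cv2.resize(T['pixels'][225:295,235:345],None,fx=5,fy=5,interpolation=cv2.INTER_CUBIC)
w=np.zeros((530,560+240,3),np.uint8); w[:520,:560]=a
cv2.imwrite('pics/crop1.png',a[...,::-1])
E
```

```text
red 303 (np.float64(326.986798679868), np.float64(247.17491749174917)) min [ 0.4949 -0.078   0.0649] max [0.5259 0.0093 0.131 ]
  top pts mean [ 0.5107 -0.0067  0.1275] 162
red 214 (np.float64(317.9672897196262), np.float64(256.27570093457945)) min [ 0.494  -0.0218  0.1167] max [0.5251 0.0073 0.1308]
  top pts mean [ 0.509  -0.0079  0.1271] 193
  tri [[ 0.5103 -0.0076  0.1164]]
green 261 (np.float64(343.455938697318), np.float64(222.15708812260536)) min [ 0.4929 -0.1028  0.1051] max [ 0.5235 -0.0703  0.1316]
  top pts mean [ 0.5083 -0.0872  0.1277] 129
green 225 (np.float64(359.1333333333333), np.float64(255.86666666666667)) min [ 0.4918 -0.1023  0.1159] max [ 0.5229 -0.0713  0.1312]
  top pts mean [ 0.5077 -0.0873  0.1272] 188
  tri [[ 0.5085 -0.0875  0.1169]]
orange 283 (np.float64(299.1378091872792), np.float64(314.6643109540636)) min [0.4962 0.0604 0.0034] max [0.5459 0.1209 0.068 ]
  top pts mean [0.5121 0.1132 0.064 ] 90
  dir 151.16282005861282
orange 167 (np.float64(262.07784431137725), np.float64(259.52694610778445)) min [0.4947 0.1036 0.0317] max [0.5333 0.126  0.0686]
  top pts mean [0.5114 0.112  0.0648] 81
  dir 169.10995647393642
  tri [[0.5126 0.1122 0.0506]]
0.055 3229 0.06568231068943588 ((507.7880859375, -86.74613189697266), (248.8674774169922, 68.50969696044922), 88.48468017578125)
0.0 2006 0.006778693087291114 ((509.72235107421875, -32.42207336425781), (367.43719482421875, 85.95609283447266), 88.4737777709961)
all ((509.72235107421875, -32.42207336425781), (367.43719482421875, 85.95609283447266), 88.4737777709961)
```

View pics/crop1.png

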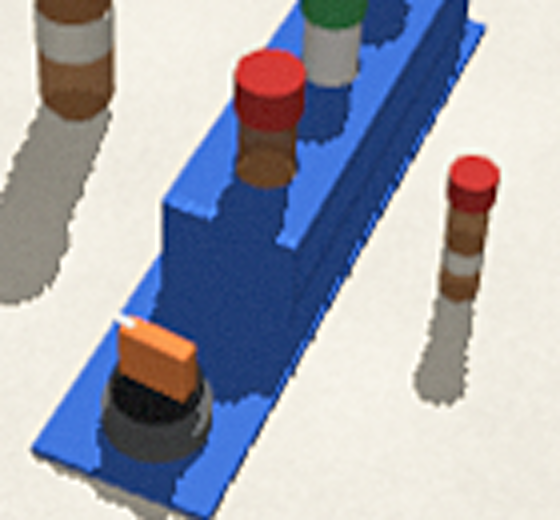

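The crop confirms the rack tube as the target: red cap, amber, in the hole next to the knob. The wing's white end is at +x. The measurements agree with the given sizes: rack top 0.0657, knob at (0.512, 0.112), amber cap at (0.510, -0.0075), rack yaw about -1.5°.

The tool can only roll, so I'll lean the tube by pivoting it in the pads against the fixed end of the rack. First I'll move over the knob.

play_rows --rows '[{"dx": 0.64, "dy": -0.704, "fingers": 0}, {"dx": 0.64, "dy": -0.704}, {"dx": 0.64, "dy": -0.704}, {"dx": 0.64, "dy": -0.704}, {"dx": 0.64, "dy": -0.704}, {"dx": 0.64, "dy": -0.704}, {"dx": 0.64, "dy": -0.704}, {"dx": 0.64, "dy": -0.704}, {"dx": 0.64, "dy": -0.704}, {"dx": 0.64, "dy": -0.704}, {"dx": 0.64, "dy": -0.704}, {"dx": 0.64, "dy": -0.704}, {"dx": 0.64, "dy": -0.704}, {"dx": 0.64, "dy": -0.704}, {"dx": 0.64, "dy": -0.704}, {"dx": 0.64, "dy": -0.704}, {"dx": 0.64, "dy": -0.704}, {"dx": 0.64, "dy": -0.704}, {"dx": 0.64, "dy": -0.704}, {"dx": 0.64, "dy": -0.704}]'

```text
validation failed for argument at $.ro...
```

play_rows --rows '[{"roll": -1, "fingers": 0}, {"roll": -1}, {"roll": -1}, {"roll": -1}, {"roll": -1}, {"roll": -1}, {"roll": -1}, {"roll": -1}, {"roll": -1}, {"roll": -1}, {"roll": -1}, {"roll": -1}, {"roll": -1}, {"roll": -1}, {"roll": -1}, {"roll": -1}, {"roll": -1}, {"roll": -1}, {"roll": -1}]'

```text
validation failed for argument at $.ro...
```

play_rows --rows '[{"roll": -1}, {"roll": -1}, {"roll": -1}, {"roll": -1}, {"roll": -1}, {"roll": -1}, {"roll": -1}, {"roll": -1}, {"roll": -1}, {"roll": -1}, {"roll": -1}, {"roll": -1}, {"roll": -1}, {"roll": -1}, {"roll": -1}, {"roll": -1}, {"roll": -1}, {"roll": -1}, {"roll": -0.5}, {"roll": 0}]'

```text
validation failed for argument at $.ro...
```

```bash
cat > st.py <<'E'
from workcell import bot
import numpy as np, sys, cv2
np.set_printoptions(precision=4,suppress=True)
s=bot.read_state(); R=cv2.Rodrigues(np.array(s['tcp_rot']))[0]
g=s['tool_pos']-R[:,2]*bot.grip_point_offset
print('t',s['time'],'tcp',s['tool_pos'],'grip',g,'yaw',np.degrees(np.arctan2(R[1,0],R[0,0])),'F',s['wrist_force'],'T',s['torque'],'w',s['width'],'q6',s['q'][5])
if len(sys.argv)>3:
    d=R.T@(np.array(sys.argv[1:4],float)-s['tool_pos']); print('to go (tool axes, mm)',d*1000,'units',d/.04)
E
python3 st.py 0.5128 0.1122 0.13
python3 - <<'E'
from meas import *
S,T=load('a','side'),load('a','top')
for c,b in((S,(280,300,318,335)),(T,(248,240,280,275))):
    m=box(hue(c,3,20,100,50),*b); p=cloud(c,m); p=p[(p[:,2]>.060)&(p[:,2]<.07)]
    print(len(p),cv2.minAreaRect(np.float32(p[:,:2]*1000)), p.mean(0))
E
```

```text
t 0.1 tcp [ 0.281  -0.613   0.2301] grip [ 0.281  -0.613   0.2488] yaw 24.62553678244802 F [-0.378  -0.3134 -0.5949] T [0.0216 0.0105 0.0077] w 1.0006880467502524 q6 -0.03691068299384135
to go (tool axes, mm) [ 512.8997 -562.4486  101.2304] units [ 12.8225 -14.0612   2.5308]
114 ((514.85693359375, 112.7340316772461), (14.563352584838867, 36.896453857421875), 87.84371948242188) [0.5127107  0.11350245 0.06343819]
97 ((512.0811157226562, 112.3036117553711), (12.199642181396484, 33.7874755859375), 84.1215591430664) [0.51141905 0.11204431 0.06423378]
```

play_rows --rows '[{"dx": 0.64, "dy": -0.704, "dz": 0, "roll": 0, "fingers": 0}, {"dx": 0.64, "dy": -0.704, "dz": 0, "roll": 0, "fingers": 0}, {"dx": 0.64, "dy": -0.704, "dz": 0, "roll": 0, "fingers": 0}, {"dx": 0.64, "dy": -0.704, "dz": 0, "roll": 0, "fingers": 0}, {"dx": 0.64, "dy": -0.704, "dz": 0, "roll": 0, "fingers": 0}, {"dx": 0.64, "dy": -0.704, "dz": 0, "roll": 0, "fingers": 0}, {"dx": 0.64, "dy": -0.704, "dz": 0, "roll": 0, "fingers": 0}, {"dx": 0.64, "dy": -0.704, "dz": 0, "roll": 0, "fingers": 0}, {"dx": 0.64, "dy": -0.704, "dz": 0, "roll": 0, "fingers": 0}, {"dx": 0.64, "dy": -0.704, "dz": 0, "roll": 0, "fingers": 0}, {"dx": 0.64, "dy": -0.704, "dz": 0, "roll": 0, "fingers": 0}, {"dx": 0.64, "dy": -0.704, "dz": 0, "roll": 0, "fingers": 0}, {"dx": 0.64, "dy": -0.704, "dz": 0, "roll": 0, "fingers": 0}, {"dx": 0.64, "dy": -0.704, "dz": 0, "roll": 0, "fingers": 0}, {"dx": 0.64, "dy": -0.704, "dz": 0, "roll": 0, "fingers": 0}, {"dx": 0.64, "dy": -0.704, "dz": 0, "roll": 0, "fingers": 0}, {"dx": 0.64, "dy": -0.704, "dz": 0, "roll": 0, "fingers": 0}, {"dx": 0.64, "dy": -0.704, "dz": 0, "roll": 0, "fingers": 0}, {"dx": 0.64, "dy": -0.704, "dz": 0, "roll": 0, "fingers": 0}, {"dx": 0.64, "dy": -0.704, "dz": 0, "roll": 0, "fingers": 0}]'

```text
time: 1.77
tool_pos: [0.5118, 0.1136, 0.2309]
tcp_rot: [3.069, 0.67, -0.001]
wrist_force: [0.8, -0.5, -0.2]
width: 1.0
```

play_rows --rows '[{"dx": 0, "dy": 0, "dz": 0, "roll": -1, "fingers": 0}, {"dx": 0, "dy": 0, "dz": 0, "roll": -1, "fingers": 0}, {"dx": 0, "dy": 0, "dz": 0, "roll": -1, "fingers": 0}, {"dx": 0, "dy": 0, "dz": 0, "roll": -1, "fingers": 0}, {"dx": 0, "dy": 0, "dz": 0, "roll": -1, "fingers": 0}, {"dx": 0, "dy": 0, "dz": 0, "roll": -1, "fingers": 0}, {"dx": 0, "dy": 0, "dz": 0, "roll": -1, "fingers": 0}, {"dx": 0, "dy": 0, "dz": 0, "roll": -1, "fingers": 0}, {"dx": 0, "dy": 0, "dz": 0, "roll": -1, "fingers": 0}, {"dx": 0, "dy": 0, "dz": 0, "roll": -1, "fingers": 0}, {"dx": 0, "dy": 0, "dz": 0, "roll": -1, "fingers": 0}, {"dx": 0, "dy": 0, "dz": 0, "roll": -1, "fingers": 0}, {"dx": 0, "dy": 0, "dz": 0, "roll": -1, "fingers": 0}, {"dx": 0, "dy": 0, "dz": 0, "roll": -1, "fingers": 0}, {"dx": 0, "dy": 0, "dz": 0, "roll": -1, "fingers": 0}, {"dx": 0, "dy": 0, "dz": 0, "roll": -1, "fingers": 0}, {"dx": 0, "dy": 0, "dz": 0, "roll": -1, "fingers": 0}, {"dx": 0, "dy": 0, "dz": 0, "roll": -1, "fingers": 0}, {"dx": 0, "dy": 0, "dz": 0, "roll": -1, "fingers": 0}, {"dx": 0, "dy": 0, "dz": 0, "roll": -1, "fingers": 0}]'

```text
time: 3.43
tool_pos: [0.5115, 0.1116, 0.2307]
tcp_rot: [-1.916, -2.489, 0.001]
wrist_force: [0.1, -0.2, -0.1]
width: 1.001
```

play_rows --rows '[{"dx": 0, "dy": 0, "dz": 0, "roll": -1, "fingers": 0}, {"dx": 0, "dy": 0, "dz": 0, "roll": -1, "fingers": 0}, {"dx": 0, "dy": 0, "dz": 0, "roll": -1, "fingers": 0}, {"dx": 0, "dy": 0, "dz": 0, "roll": -1, "fingers": 0}, {"dx": 0, "dy": 0, "dz": 0, "roll": -1, "fingers": 0}, {"dx": 0, "dy": 0, "dz": 0, "roll": -1, "fingers": 0}, {"dx": 0, "dy": 0, "dz": 0, "roll": -1, "fingers": 0}, {"dx": 0, "dy": 0, "dz": 0, "roll": -1, "fingers": 0}, {"dx": 0, "dy": 0, "dz": 0, "roll": -1, "fingers": 0}, {"dx": 0, "dy": 0, "dz": 0, "roll": -1, "fingers": 0}, {"dx": 0, "dy": 0, "dz": 0, "roll": -1, "fingers": 0}, {"dx": 0, "dy": 0, "dz": 0, "roll": -1, "fingers": 0}, {"dx": 0, "dy": 0, "dz": 0, "roll": -1, "fingers": 0}, {"dx": 0, "dy": 0, "dz": 0, "roll": -1, "fingers": 0}, {"dx": 0, "dy": 0, "dz": 0, "roll": -1, "fingers": 0}, {"dx": 0, "dy": 0, "dz": 0, "roll": -1, "fingers": 0}, {"dx": 0, "dy": 0, "dz": 0, "roll": -1, "fingers": 0}, {"dx": 0, "dy": 0, "dz": 0, "roll": -0.85, "fingers": 0}, {"dx": 0, "dy": 0, "dz": 0, "roll": 0, "fingers": 0}]'

```text
time: 5.02
tool_pos: [0.5116, 0.1117, 0.2307]
tcp_rot: [-0.107, -3.139, 0.0]
wrist_force: [-0.4, 0.0, -0.1]
width: 1.002
```

```bash
python3 st.py 0.5128 0.1125 0.0355
```

```text
t 5.0167 tcp [0.5116 0.1117 0.2307] grip [0.5116 0.1117 0.2494] yaw 176.10862184982986 F [-0.4085  0.033  -0.1182] T [-0.0736  0.0119 -0.0022] w 1.0015011571297572 q6 -1.3355620116299358
to go (tool axes, mm) [ -1.3552   0.9624 195.2436] units [-0.0339  0.0241  4.8811]
```

play_rows --rows '[{"dx": -0.034, "dy": 0.024, "dz": 0.8, "roll": 0, "fingers": 0}, {"dx": 0, "dy": 0, "dz": 0.8, "roll": 0, "fingers": 0}, {"dx": 0, "dy": 0, "dz": 0.8, "roll": 0, "fingers": 0}, {"dx": 0, "dy": 0, "dz": 0.7, "roll": 0, "fingers": 0}, {"dx": 0, "dy": 0, "dz": 0.6, "roll": 0, "fingers": 0}, {"dx": 0, "dy": 0, "dz": 0.5, "roll": 0, "fingers": 0}, {"dx": 0, "dy": 0, "dz": 0.4, "roll": 0, "fingers": 0}, {"dx": 0, "dy": 0, "dz": 0.23, "roll": 0, "fingers": 0}, {"dx": 0, "dy": 0, "dz": 0, "roll": 0, "fingers": 0}, {"dx": 0, "dy": 0, "dz": 0, "roll": 0, "fingers": 0}]'

```text
time: 5.85
tool_pos: [0.5132, 0.1125, 0.0379]
tcp_rot: [-0.11, -3.139, 0.0]
wrist_force: [-0.2, 0.9, 0.3]
width: 0.997
```

play_rows --rows '[{"dx": 0, "dy": 0, "dz": 0, "roll": 0, "fingers": 1}, {"dx": 0, "dy": 0, "dz": 0, "roll": 0, "fingers": 1}, {"dx": 0, "dy": 0, "dz": 0, "roll": 0, "fingers": 1}, {"dx": 0, "dy": 0, "dz": 0, "roll": 0, "fingers": 1}, {"dx": 0, "dy": 0, "dz": 0, "roll": 0, "fingers": 1}, {"dx": 0, "dy": 0, "dz": 0, "roll": 0, "fingers": 1}, {"dx": 0, "dy": 0, "dz": 0, "roll": 0, "fingers": 1}, {"dx": 0, "dy": 0, "dz": 0, "roll": 0, "fingers": 1}, {"dx": 0, "dy": 0, "dz": 0, "roll": 0, "fingers": 1}, {"dx": 0, "dy": 0, "dz": 0, "roll": 0, "fingers": 1}, {"dx": 0, "dy": 0, "dz": 0, "roll": 0, "fingers": 1}, {"dx": 0, "dy": 0, "dz": 0, "roll": 0, "fingers": 1}]' --grip_force 50

```text
time: 6.85
tool_pos: [0.5139, 0.1114, 0.0386]
tcp_rot: [0.108, 3.139, -0.003]
wrist_force: [-0.5, -5.7, 2.5]
width: 0.129
```

```bash
python3 st.py 0.5128 0.1125 0.0295; python3 look.py b side >/dev/null; python3 -c "
import cv2
a=cv2.imread('pics/b_side.png')[200:360,220:420]; cv2.imwrite('pics/b_crop.png',cv2.resize(a,None,fx=3,fy=3,interpolation=2))"
```

```text
t 6.85 tcp [0.5139 0.1114 0.0386] grip [0.5139 0.1114 0.0573] yaw 176.05691656482557 F [-0.4527 -5.7353  2.4954] T [-0.7637  0.0462  0.0228] w 0.12910087212753638 q6 -1.332901737846044
to go (tool axes, mm) [1.1827 1.0611 9.1107] units [0.0296 0.0265 0.2278]
```

View pics/b_crop.png

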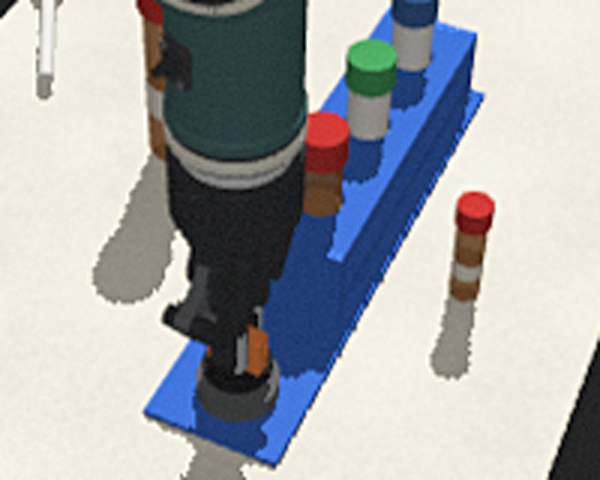

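The fingers hold the wing at 11 mm (side crop at about 245,350). Now I'll press it down, first re-centring by 1 mm to relieve the side load.

play_rows --rows '[{"dx": 0, "dy": -0.025, "dz": 0, "roll": 0, "fingers": 1}, {"dx": 0, "dy": 0, "dz": 0.03, "roll": 0, "fingers": 1}, {"dx": 0, "dy": 0, "dz": 0.03, "roll": 0, "fingers": 1}, {"dx": 0, "dy": 0, "dz": 0.03, "roll": 0, "fingers": 1}, {"dx": 0, "dy": 0, "dz": 0.03, "roll": 0, "fingers": 1}, {"dx": 0, "dy": 0, "dz": 0.03, "roll": 0, "fingers": 1}, {"dx": 0, "dy": 0, "dz": 0, "roll": 0, "fingers": 1}]'

```text
time: 7.48
tool_pos: [0.5139, 0.1113, 0.033]
tcp_rot: [0.108, 3.139, -0.001]
wrist_force: [-2.3, -4.6, 9.8]
width: 0.131
```

play_rows --rows '[{"dx": 0, "dy": 0, "dz": 0.03, "roll": 0, "fingers": 1}, {"dx": 0, "dy": 0, "dz": 0.03, "roll": 0, "fingers": 1}, {"dx": 0, "dy": 0, "dz": 0, "roll": 0, "fingers": 1}, {"dx": 0, "dy": 0, "dz": 0, "roll": 0, "fingers": 1}]'

```text
time: 7.82
tool_pos: [0.5141, 0.1114, 0.0328]
tcp_rot: [0.108, 3.139, -0.001]
wrist_force: [-8.9, -6.2, 25.7]
width: 0.127
```

It stopped 5.8 mm down with 26 N against it. Now I'll turn it clockwise.

play_rows --rows '[{"dx": 0, "dy": 0, "dz": -0.02, "roll": 0.8, "fingers": 1}, {"dx": 0, "dy": 0, "dz": 0, "roll": 0.8, "fingers": 1}, {"dx": 0, "dy": 0, "dz": 0, "roll": 0.8, "fingers": 1}, {"dx": 0, "dy": 0, "dz": 0, "roll": 0.8, "fingers": 1}, {"dx": 0, "dy": 0, "dz": 0, "roll": 0.8, "fingers": 1}, {"dx": 0, "dy": 0, "dz": 0, "roll": 0.8, "fingers": 1}, {"dx": 0, "dy": 0, "dz": 0, "roll": 0.8, "fingers": 1}, {"dx": 0, "dy": 0, "dz": 0, "roll": 0.8, "fingers": 1}, {"dx": 0, "dy": 0, "dz": 0, "roll": 0.8, "fingers": 1}, {"dx": 0, "dy": 0, "dz": 0, "roll": 0.8, "fingers": 1}, {"dx": 0, "dy": 0, "dz": 0, "roll": 0.8, "fingers": 1}, {"dx": 0, "dy": 0, "dz": 0, "roll": 0.8, "fingers": 1}, {"dx": 0, "dy": 0, "dz": 0, "roll": 0.8, "fingers": 1}, {"dx": 0, "dy": 0, "dz": 0, "roll": 0.8, "fingers": 1}, {"dx": 0, "dy": 0, "dz": 0, "roll": 0.8, "fingers": 1}, {"dx": 0, "dy": 0, "dz": 0, "roll": 0.8, "fingers": 1}, {"dx": 0, "dy": 0, "dz": 0, "roll": 0.8, "fingers": 1}, {"dx": 0, "dy": 0, "dz": 0, "roll": 0.8, "fingers": 1}, {"dx": 0, "dy": 0, "dz": 0, "roll": 0.8, "fingers": 1}, {"dx": 0, "dy": 0, "dz": 0, "roll": 0.8, "fingers": 1}]'

```text
time: 9.48
tool_pos: [0.5139, 0.1109, 0.0329]
tcp_rot: [1.758, 2.602, -0.002]
wrist_force: [-7.8, -6.8, 21.8]
width: 0.132
```

```bash
python3 st.py
```

```text
t 9.4833 tcp [0.5139 0.1109 0.0329] grip [0.5139 0.1109 0.0516] yaw 111.92272437680197 F [-7.784  -6.7798 21.7627] T [-1.1915  1.0156  0.0772] w 0.13160236695650995 q6 -0.21521300138565963
```

play_rows --rows '[{"dx": 0, "dy": 0, "dz": 0, "roll": 0.6, "fingers": 1}, {"dx": 0, "dy": 0, "dz": 0, "roll": 0.6, "fingers": 1}, {"dx": 0, "dy": 0, "dz": 0, "roll": 0.6, "fingers": 1}, {"dx": 0, "dy": 0, "dz": 0, "roll": 0.6, "fingers": 1}, {"dx": 0, "dy": 0, "dz": 0, "roll": 0.6, "fingers": 1}, {"dx": 0, "dy": 0, "dz": 0, "roll": 0.6, "fingers": 1}, {"dx": 0, "dy": 0, "dz": 0, "roll": 0.5, "fingers": 1}, {"dx": 0, "dy": 0, "dz": 0, "roll": 0, "fingers": 1}]'

```text
time: 10.15
tool_pos: [0.5139, 0.1108, 0.0329]
tcp_rot: [2.107, 2.328, -0.002]
wrist_force: [-6.5, -7.3, 21.8]
width: 0.131
```

```bash
python3 st.py
```

```text
t 10.15 tcp [0.5139 0.1108 0.0329] grip [0.5139 0.1109 0.0516] yaw 95.72677792573987 F [-6.5225 -7.3223 21.7826] T [-1.1164  1.0779  0.7284] w 0.1306102903297582 q6 0.06823153058621564
```

The turning moment rose from 0.08 to 0.73 N m at yaw 95.7°, close to the expected stop at 98°, so the knob is locked. I'll release, go up and look.

play_rows --rows '[{"dx": 0, "dy": 0, "dz": 0, "roll": 0, "fingers": 0}, {"dx": 0, "dy": 0, "dz": 0, "roll": 0, "fingers": 0}, {"dx": 0, "dy": 0, "dz": 0, "roll": 0, "fingers": 0}, {"dx": 0, "dy": 0, "dz": 0, "roll": 0, "fingers": 0}, {"dx": 0, "dy": 0, "dz": 0, "roll": 0, "fingers": 0}, {"dx": 0, "dy": 0, "dz": 0, "roll": 0, "fingers": 0}, {"dx": 0, "dy": 0, "dz": 0, "roll": 0, "fingers": 0}, {"dx": 0, "dy": 0, "dz": -0.5, "roll": 0, "fingers": 0}, {"dx": 0, "dy": 0, "dz": -0.8, "roll": 0, "fingers": 0}, {"dx": 0, "dy": 0, "dz": -0.9, "roll": 0, "fingers": 0}, {"dx": 0, "dy": 0, "dz": -0.9, "roll": 0, "fingers": 0}, {"dx": 0, "dy": 0, "dz": -0.9, "roll": 0.9, "fingers": 0}, {"dx": 0, "dy": 0, "dz": -0.5, "roll": 0.9, "fingers": 0}, {"dx": 0, "dy": 0, "dz": 0, "roll": 0, "fingers": 0}]'

```text
time: 11.32
tool_pos: [0.5173, 0.1123, 0.2172]
tcp_rot: [2.25, 2.184, 0.015]
wrist_force: [0.1, 0.5, 1.3]
width: 1.005
```

```bash
python3 st.py 0.5105 -0.008 0.0955; python3 look.py c side >/dev/null
python3 - <<'E'
from meas import *
S=load('c','side')
m=box(hue(S,3,20,100,50),270,290,330,345); p=cloud(S,m); v,u=np.nonzero(m)
p=p[(p[:,2]>.03)&(p[:,2]<.08)]; top=p[p[:,2]>p[:,2].max()-.008]
print(len(p),p[:,2].max(),np.percentile(p[:,2],95),cv2.minAreaRect(np.float32(top[:,:2]*1000)),top.mean(0))
cv2.imwrite('pics/c_crop.png',cv2.resize(S['pixels'][200:360,220:420,::-1],None,fx=3,fy=3,interpolation=2))
E
```

```text
t 11.3167 tcp [0.5173 0.1123 0.2172] grip [0.517  0.1123 0.2359] yaw 88.29594714087226 F [0.1147 0.4521 1.2521] T [-0.0139  0.0083 -0.042 ] w 1.0045991571686255 q6 0.19635105391931437
to go (tool axes, mm) [-120.7552   -4.5272  121.344 ] units [-3.0189 -0.1132  3.0336]
207 0.06082795187279158 0.059476501687863136 ((514.0123291015625, 112.70707702636719), (12.417003631591797, 35.238651275634766), 9.185150146484375) [0.51365839 0.11431387 0.05771651]
```

View pics/c_crop.png

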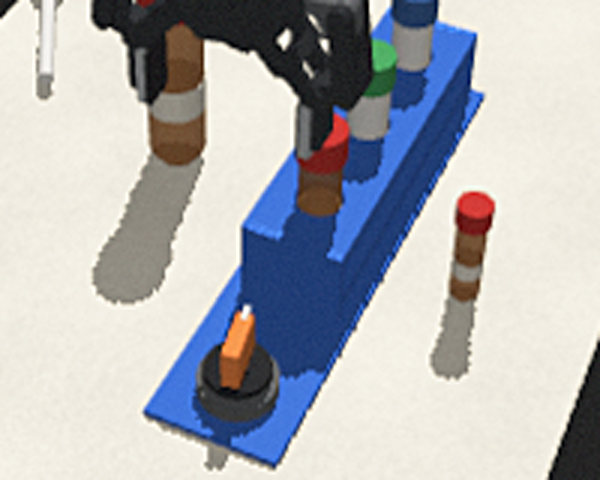

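The knob is fully down (wing top 0.058, was 0.064) and turned, with the white end now towards -y and the wing at about -81°. Next, over to the amber tube.

play_rows --rows '[{"dx": -0.6, "dy": 0, "dz": 0, "roll": 0, "fingers": 0}, {"dx": -0.8, "dy": 0, "dz": 0, "roll": 0, "fingers": 0}, {"dx": -0.8, "dy": 0, "dz": 0, "roll": 0, "fingers": 0}, {"dx": -0.6, "dy": 0, "dz": 0, "roll": 0, "fingers": 0}, {"dx": -0.2, "dy": 0, "dz": 0, "roll": 0, "fingers": 0}, {"dx": 0, "dy": 0, "dz": 0, "roll": 0, "fingers": 0}, {"dx": 0, "dy": 0, "dz": 0, "roll": 0, "fingers": 0}]'

```text
time: 11.95
tool_pos: [0.5094, -0.0081, 0.2092]
tcp_rot: [-2.251, -2.188, 0.001]
wrist_force: [0.3, -0.4, 0.1]
width: 0.997
```

```bash
python3 st.py 0.5105 -0.008 0.0955
```

```text
t 11.95 tcp [ 0.5094 -0.0081  0.2092] grip [ 0.5094 -0.0081  0.2279] yaw 88.3696532903694 F [ 0.34   -0.4189  0.0866] T [ 0.0218  0.0203 -0.0164] w 0.9971031672887382 q6 -0.037225021011974994
to go (tool axes, mm) [  0.0313   1.3836 113.682 ] units [0.0008 0.0346 2.8421]
```

play_rows --rows '[{"dx": 0, "dy": 0.035, "dz": 0.7, "roll": 0, "fingers": 0}, {"dx": 0, "dy": 0, "dz": 0.7, "roll": 0, "fingers": 0}, {"dx": 0, "dy": 0, "dz": 0.6, "roll": 0, "fingers": 0}, {"dx": 0, "dy": 0, "dz": 0.5, "roll": 0, "fingers": 0}, {"dx": 0, "dy": 0, "dz": 0.34, "roll": 0, "fingers": 0}, {"dx": 0, "dy": 0, "dz": 0, "roll": 0, "fingers": 0}, {"dx": 0, "dy": 0, "dz": 0, "roll": 0, "fingers": 1}, {"dx": 0, "dy": 0, "dz": 0, "roll": 0, "fingers": 1}, {"dx": 0, "dy": 0, "dz": 0, "roll": 0, "fingers": 1}, {"dx": 0, "dy": 0, "dz": 0, "roll": 0, "fingers": 1}, {"dx": 0, "dy": 0, "dz": 0, "roll": 0, "fingers": 1}, {"dx": 0, "dy": 0, "dz": 0, "roll": 0, "fingers": 1}, {"dx": 0, "dy": 0, "dz": 0, "roll": 0, "fingers": 1}, {"dx": 0, "dy": 0, "dz": 0, "roll": 0, "fingers": 1}, {"dx": 0, "dy": 0, "dz": 0, "roll": 0, "fingers": 1}]' --grip_force 30

```text
time: 13.2
tool_pos: [0.5123, -0.0085, 0.0983]
tcp_rot: [2.251, 2.19, 0.002]
wrist_force: [-0.8, 0.2, 6.2]
width: 0.389
```

```bash
python3 st.py
```

```text
t 13.2 tcp [ 0.5123 -0.0085  0.0983] grip [ 0.5123 -0.0085  0.117 ] yaw 88.41128551478185 F [-0.835   0.1866  6.2212] T [0.0671 0.3408 0.0126] w 0.3885440742309841 q6 -0.037661784002044785
```

Gripped at 33 mm. Lift straight out.

play_rows --rows '[{"dx": 0, "dy": 0, "dz": -0.1, "roll": 0, "fingers": 1}, {"dx": 0, "dy": 0, "dz": -0.25, "roll": 0, "fingers": 1}, {"dx": 0, "dy": 0, "dz": -0.3, "roll": 0, "fingers": 1}, {"dx": 0, "dy": 0, "dz": -0.3, "roll": 0, "fingers": 1}, {"dx": 0, "dy": 0, "dz": -0.3, "roll": 0, "fingers": 1}, {"dx": 0, "dy": 0, "dz": -0.3, "roll": 0, "fingers": 1}, {"dx": 0, "dy": 0, "dz": -0.3, "roll": 0, "fingers": 1}, {"dx": 0, "dy": 0, "dz": -0.3, "roll": 0, "fingers": 1}, {"dx": 0, "dy": 0, "dz": -0.3, "roll": 0, "fingers": 1}, {"dx": 0, "dy": 0, "dz": -0.3, "roll": 0, "fingers": 1}, {"dx": 0, "dy": 0, "dz": -0.1, "roll": 0, "fingers": 1}, {"dx": 0, "dy": 0, "dz": 0, "roll": 0, "fingers": 1}]'

```text
time: 14.2
tool_pos: [0.5126, -0.0085, 0.2128]
tcp_rot: [2.25, 2.189, 0.003]
wrist_force: [-0.2, -0.3, 0.1]
width: 0.381
```

```bash
python3 st.py; python3 look.py d side >/dev/null; python3 -c "
import cv2
a=cv2.imread('pics/d_side.png')[140:340,220:460]; cv2.imwrite('pics/d_crop.png',cv2.resize(a,None,fx=3,fy=3,interpolation=2))"
```

```text
t 14.2 tcp [ 0.5126 -0.0085  0.2128] grip [ 0.5125 -0.0085  0.2315] yaw 88.42282169643114 F [-0.1855 -0.3485  0.0802] T [-0.005   0.0022 -0.0063] w 0.3812778201505162 q6 -0.03761459735286683
```

View pics/d_crop.png

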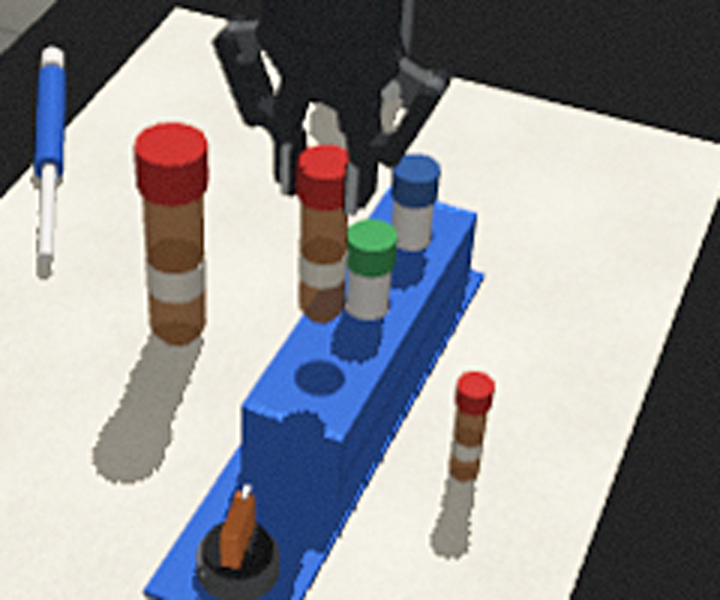

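The view shows the tube out of its hole, hanging upright in the gripper (crop 323,180–320), with the green and blue tubes untouched. Now I'll take it to the rack's end and lower it beside that fixed face.

play_rows --rows '[{"dx": 0.3, "dy": 0, "dz": 0, "roll": 0, "fingers": 1}, {"dx": 0.5, "dy": 0, "dz": 0, "roll": 0, "fingers": 1}, {"dx": 0.5, "dy": 0, "dz": 0, "roll": 0, "fingers": 1}, {"dx": 0.325, "dy": 0, "dz": 0, "roll": 0, "fingers": 1}, {"dx": 0.1, "dy": 0, "dz": 0, "roll": 0, "fingers": 1}, {"dx": 0, "dy": 0, "dz": 0.2, "roll": 0, "fingers": 1}, {"dx": 0, "dy": 0, "dz": 0.4, "roll": 0, "fingers": 1}, {"dx": 0, "dy": 0, "dz": 0.4, "roll": 0, "fingers": 1}, {"dx": 0, "dy": 0, "dz": 0.4, "roll": 0, "fingers": 1}, {"dx": 0, "dy": 0, "dz": 0.4, "roll": 0, "fingers": 1}, {"dx": 0, "dy": 0, "dz": 0.22, "roll": 0, "fingers": 1}, {"dx": 0, "dy": 0, "dz": 0, "roll": 0, "fingers": 1}, {"dx": 0, "dy": 0, "dz": 0, "roll": 0, "fingers": 1}]'

```text
time: 15.33
tool_pos: [0.5127, 0.0602, 0.1292]
tcp_rot: [-2.251, -2.189, 0.003]
wrist_force: [0.2, -0.2, -0.7]
width: 0.388
```

```bash
python3 st.py
```

```text
t 15.3333 tcp [0.5127 0.0602 0.1292] grip [0.5127 0.0602 0.1479] yaw 88.40459725352957 F [ 0.2276 -0.2314 -0.7204] T [-0.0405  0.0141  0.0062] w 0.3884976300879279 q6 0.09663278380143511
```

play_rows --rows '[{"dx": -0.1, "dy": 0, "dz": -0.035, "roll": 0, "fingers": 1}, {"dx": -0.1, "dy": 0, "dz": -0.035, "roll": 0, "fingers": 1}, {"dx": -0.12, "dy": 0, "dz": -0.005, "roll": 0, "fingers": 1}, {"dx": -0.11, "dy": 0, "dz": -0.005, "roll": 0, "fingers": 1}, {"dx": -0.11, "dy": 0, "dz": -0.005, "roll": 0, "fingers": 1}, {"dx": -0.11, "dy": 0, "dz": -0.005, "roll": 0, "fingers": 1}, {"dx": -0.11, "dy": 0, "dz": 0, "roll": 0, "fingers": 1}, {"dx": -0.11, "dy": 0, "dz": 0.02, "roll": 0, "fingers": 1}, {"dx": -0.11, "dy": 0, "dz": 0.02, "roll": 0, "fingers": 1}, {"dx": -0.11, "dy": 0, "dz": 0.025, "roll": 0, "fingers": 1}, {"dx": -0.11, "dy": 0, "dz": 0.03, "roll": 0, "fingers": 1}, {"dx": -0.11, "dy": 0, "dz": 0.03, "roll": 0, "fingers": 1}]'

```text
time: 16.33
tool_pos: [0.512, 0.0077, 0.1286]
tcp_rot: [2.252, 2.191, 0.0]
wrist_force: [1.1, 2.1, 1.8]
width: 0.388
```

```bash
python3 st.py; python3 look.py e side >/dev/null; python3 -c "
import cv2
a=cv2.imread('pics/e_side.png')[160:360,200:440]; cv2.imwrite('pics/e_crop.png',cv2.resize(a,None,fx=3,fy=3,interpolation=2))"
```

```text
t 16.3333 tcp [0.512  0.0077 0.1286] grip [0.512  0.0077 0.1473] yaw 88.42331021813688 F [1.0969 2.1322 1.8295] T [ 0.6041 -0.1671 -0.0127] w 0.3877013121000729 q6 -0.0060709098008215265
```

View pics/e_crop.png

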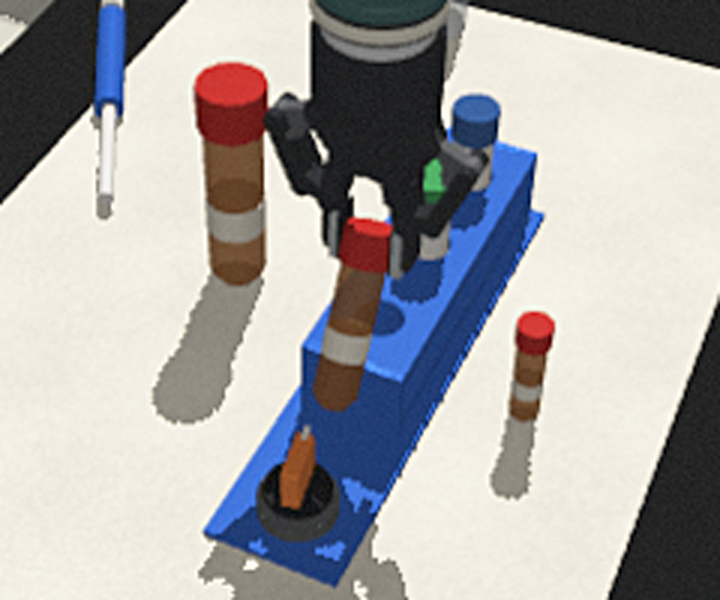

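The tube pivots in the pads as intended, leaning about 30° over the rack's end edge with about 3 N of force. I'll continue the arc to about 46°, grip firmer, then look before lifting.

play_rows --rows '[{"dx": -0.105, "dy": 0, "dz": 0.045, "roll": 0, "fingers": 1}, {"dx": -0.1, "dy": 0, "dz": 0.05, "roll": 0, "fingers": 1}, {"dx": -0.1, "dy": 0, "dz": 0.05, "roll": 0, "fingers": 1}, {"dx": -0.1, "dy": 0, "dz": 0.06, "roll": 0, "fingers": 1}, {"dx": -0.095, "dy": 0, "dz": 0.06, "roll": 0, "fingers": 1}, {"dx": -0.06, "dy": 0, "dz": 0.035, "roll": 0, "fingers": 1}, {"dx": 0, "dy": 0, "dz": 0, "roll": 0, "fingers": 1}]'

```text
time: 16.97
tool_pos: [0.511, -0.0148, 0.1161]
tcp_rot: [-2.252, -2.19, 0.001]
wrist_force: [0.4, 1.3, 1.1]
width: 0.391
```

play_rows --rows '[{"dx": 0, "dy": 0, "dz": 0, "roll": 0, "fingers": 1}, {"dx": 0, "dy": 0, "dz": 0, "roll": 0, "fingers": 1}, {"dx": 0, "dy": 0, "dz": 0, "roll": 0, "fingers": 1}, {"dx": 0, "dy": 0, "dz": -0.1, "roll": 0, "fingers": 1}, {"dx": 0, "dy": 0, "dz": -0.25, "roll": 0, "fingers": 1}, {"dx": 0, "dy": 0, "dz": -0.35, "roll": 0, "fingers": 1}, {"dx": 0, "dy": 0, "dz": -0.4, "roll": 0, "fingers": 1}, {"dx": 0, "dy": 0, "dz": -0.4, "roll": 0, "fingers": 1}, {"dx": 0, "dy": 0, "dz": -0.4, "roll": 0, "fingers": 1}, {"dx": 0, "dy": 0, "dz": -0.4, "roll": 0, "fingers": 1}, {"dx": 0, "dy": 0, "dz": -0.4, "roll": 0, "fingers": 1}, {"dx": 0, "dy": 0, "dz": -0.4, "roll": 0, "fingers": 1}, {"dx": 0, "dy": 0, "dz": -0.35, "roll": 0, "fingers": 1}, {"dx": 0, "dy": 0, "dz": -0.25, "roll": 0, "fingers": 1}, {"dx": 0, "dy": 0, "dz": -0.1, "roll": 0, "fingers": 1}, {"dx": 0, "dy": 0, "dz": 0, "roll": 0, "fingers": 1}, {"dx": 0, "dy": 0, "dz": 0, "roll": 0, "fingers": 1}, {"dx": 0, "dy": 0, "dz": 0, "roll": 0, "fingers": 1}]' --grip_force 60

```text
time: 18.47
tool_pos: [0.5106, -0.0142, 0.2676]
tcp_rot: [-2.251, -2.19, 0.002]
wrist_force: [0.0, -0.9, -0.6]
width: 0.38
```

```bash
python3 st.py; python3 look.py f side >/dev/null; cp pics/f_side.png pics/f_view.png
```

```text
t 18.4667 tcp [ 0.5106 -0.0142  0.2676] grip [ 0.5107 -0.0142  0.2863] yaw 88.42614815107778 F [ 0.0487 -0.8552 -0.5525] T [ 0.0165  0.0141 -0.0013] w 0.38039402213539564 q6 -0.048989901381915335
```

View pics/f_view.png

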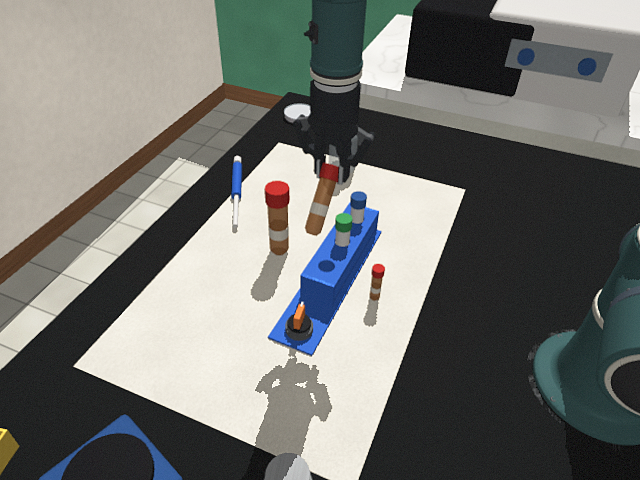

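The tube hangs slanted and clear above the rack (cap at 330,170, foot at 314,232), and everything else is still standing. Measuring the slant and the foot height.

```bash
python3 look.py g side top >/dev/null
python3 - <<'E'
from meas import *
np.set_printoptions(precision=4,suppress=True)
c=load('g','side')
m=box(np.ones((480,640),bool),298,160,345,240)
h=hue(c,172,22,70,40)
p=cloud(c,m&h); G=np.array([.5107,-.0142,.2863]); p=p[np.linalg.norm(p-G,axis=1)<.13]; p=p[p[:,2]>.13]
d=np.linalg.svd(p-p.mean(0))[2][0]; d*=np.sign(d[2]); s=(p-p.mean(0))@d
print(len(p),'axis',d,'slant',np.degrees(np.arccos(d[2])),'extent',np.ptp(s),'lowest',p[:,2].min(),'highest',p[:,2].max())
# second estimate: axis plane from image midline, intersected with the plane x=const of the lean
v,u=np.nonzero(box(h,298,160,345,240)); uv=np.c_[u,v].astype(float)
q=uv-uv.mean(0); e=np.linalg.svd(q,full_matrices=False)[2][0]
pts=und(c,np.array([uv.mean(0)-20*e,uv.mean(0)+20*e])); r=np.c_[pts,[1,1]]@c['R']; o=-c['R'].T@c['t']
yaw=np.radians(88.43); n=np.array([np.sin(yaw),-np.cos(yaw),0])
X=o+r*((n@(G-o))/(r@n))[:,None]; a=X[1]-X[0]; print('ray slant',np.degrees(np.arccos(abs(a[2])/np.linalg.norm(a))))
# other tubes, before and after
for nm,hh,b in(('green',(50,85),(330,210,356,234)),('blue',(100,115),(348,188,370,212))):
    for t in 'ag':
        C=load(t,'side'); P=cloud(C,box(hue(C,*hh),*b)); P=P[P[:,2]>.1]; print(nm,t,P.mean(0),len(P))
E
python3 st.py
python3 -c "
import cv2,numpy as np
a=cv2.imread('pics/g_top.png'); cv2.imwrite('pics/g_top_view.png',a)"
```

```text
1022 axis [-0.0077 -0.6386  0.7695] slant 39.69326246899817 extent 0.12020778010150959 lowest 0.2045430207152746 highest 0.3079479334688738
ray slant 38.14149310072172
green a [ 0.5067 -0.0821  0.1217] 260
green g [ 0.5067 -0.0819  0.1218] 259
blue a [ 0.5054 -0.1613  0.121 ] 232
blue g [ 0.5053 -0.1612  0.1212] 231
t 18.6167 tcp [ 0.5107 -0.0142  0.2675] grip [ 0.5107 -0.0142  0.2862] yaw 88.42340377660264 F [-0.005   0.618  -1.2307] T [-0.006   0.0049 -0.0377] w 0.3776609689147363 q6 -0.04899052797718253
```

View pics/g_top_view.png

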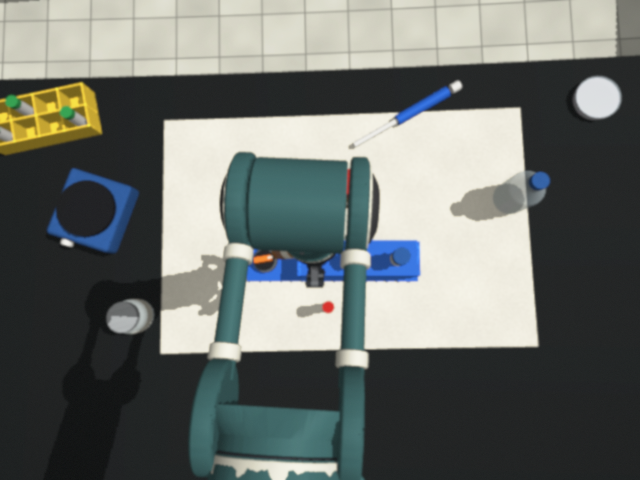

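Two estimates put the slant at 38–40°, a few degrees short, with the foot at z≥0.20. The green and blue tubes haven't moved. There's time to spare, so I'll go back to the edge and lean it about 6° more.

play_rows --rows '[{"dx": 0, "dy": 0, "dz": 0.3, "roll": 0, "fingers": 1}, {"dx": 0, "dy": 0, "dz": 0.5, "roll": 0, "fingers": 1}, {"dx": 0, "dy": 0, "dz": 0.5, "roll": 0, "fingers": 1}, {"dx": 0, "dy": 0, "dz": 0.5, "roll": 0, "fingers": 1}, {"dx": 0, "dy": 0, "dz": 0.5, "roll": 0, "fingers": 1}, {"dx": 0, "dy": 0, "dz": 0.5, "roll": 0, "fingers": 1}, {"dx": 0, "dy": 0, "dz": 0.5, "roll": 0, "fingers": 1}, {"dx": 0, "dy": 0, "dz": 0.3, "roll": 0, "fingers": 1}, {"dx": 0, "dy": 0, "dz": 0.2, "roll": 0, "fingers": 1}, {"dx": 0, "dy": 0, "dz": 0, "roll": 0, "fingers": 1}]'

```text
time: 19.45
tool_pos: [0.51, -0.0134, 0.1147]
tcp_rot: [-2.25, -2.187, 0.002]
wrist_force: [-1.3, 3.4, -0.0]
width: 0.377
```

play_rows --rows '[{"dx": 0, "dy": 0, "dz": 0, "roll": 0, "fingers": 1}, {"dx": 0, "dy": 0, "dz": 0, "roll": 0, "fingers": 1}, {"dx": -0.05, "dy": 0, "dz": 0.04, "roll": 0, "fingers": 1}, {"dx": -0.05, "dy": 0, "dz": 0.04, "roll": 0, "fingers": 1}, {"dx": -0.05, "dy": 0, "dz": 0.045, "roll": 0, "fingers": 1}, {"dx": -0.05, "dy": 0, "dz": 0.045, "roll": 0, "fingers": 1}, {"dx": 0, "dy": 0, "dz": 0, "roll": 0, "fingers": 1}, {"dx": 0, "dy": 0, "dz": 0, "roll": 0, "fingers": 1}]' --grip_force 30

```text
time: 20.12
tool_pos: [0.512, -0.0226, 0.1105]
tcp_rot: [2.251, 2.189, 0.002]
wrist_force: [1.0, 1.4, 4.5]
width: 0.382
```

play_rows --rows '[{"dx": 0, "dy": 0, "dz": 0, "roll": 0, "fingers": 1}, {"dx": 0, "dy": 0, "dz": 0, "roll": 0, "fingers": 1}, {"dx": 0, "dy": 0, "dz": 0, "roll": 0, "fingers": 1}, {"dx": 0, "dy": 0, "dz": -0.1, "roll": 0, "fingers": 1}, {"dx": 0, "dy": 0, "dz": -0.25, "roll": 0, "fingers": 1}, {"dx": 0, "dy": 0, "dz": -0.4, "roll": 0, "fingers": 1}, {"dx": 0, "dy": 0, "dz": -0.4, "roll": 0, "fingers": 1}, {"dx": 0, "dy": 0, "dz": -0.4, "roll": 0, "fingers": 1}, {"dx": 0, "dy": 0, "dz": -0.4, "roll": 0, "fingers": 1}, {"dx": 0, "dy": 0, "dz": -0.4, "roll": 0, "fingers": 1}, {"dx": 0, "dy": 0, "dz": -0.4, "roll": 0, "fingers": 1}, {"dx": 0, "dy": 0, "dz": -0.4, "roll": 0, "fingers": 1}, {"dx": 0, "dy": 0, "dz": -0.4, "roll": 0, "fingers": 1}, {"dx": 0, "dy": 0, "dz": -0.25, "roll": 0, "fingers": 1}, {"dx": 0, "dy": 0, "dz": -0.1, "roll": 0, "fingers": 1}, {"dx": 0, "dy": 0, "dz": 0, "roll": 0, "fingers": 1}, {"dx": 0, "dy": 0, "dz": 0, "roll": 0, "fingers": 1}, {"dx": 0, "dy": 0, "dz": 0, "roll": 0, "fingers": 1}, {"dx": 0, "dy": 0, "dz": 0, "roll": 0, "fingers": 1}]' --grip_force 60

```text
time: 21.7
tool_pos: [0.5103, -0.0222, 0.2645]
tcp_rot: [-2.25, -2.189, 0.003]
wrist_force: [0.2, 0.2, -0.7]
width: 0.378
```

```bash
cat > slant.py <<'E'
from meas import *
import sys
np.set_printoptions(precision=4,suppress=True)
c=load(sys.argv[1],'side'); G=np.array(sys.argv[2:5],float)
h=hue(c,172,22,70,40); b=(295,150,350,245)
p=cloud(c,box(h,*b)); p=p[(np.linalg.norm(p-G,axis=1)<.13)&(p[:,2]>.13)]
d=np.linalg.svd(p-p.mean(0))[2][0]; d*=np.sign(d[2]); s=(p-p.mean(0))@d
print(len(p),'axis',d,'slant',np.degrees(np.arccos(d[2])),'ext',np.ptp(s),'z',p[:,2].min(),p[:,2].max())
E
python3 st.py; python3 look.py h side >/dev/null; python3 slant.py h .5105 -.022 .279; cp pics/h_side.png pics/h_view.png
```

```text
t 21.7 tcp [ 0.5103 -0.0222  0.2645] grip [ 0.5103 -0.0222  0.2832] yaw 88.42568469111096 F [ 0.2311  0.2463 -0.6892] T [-0.0154  0.0082 -0.0217] w 0.37808621146545823 q6 -0.06463623724700927
1027 axis [-0.0128 -0.7018  0.7122] slant 44.58177494118726 ext 0.11977767106250473 z 0.21214163467046124 0.3048282084099335
```

View pics/h_view.png

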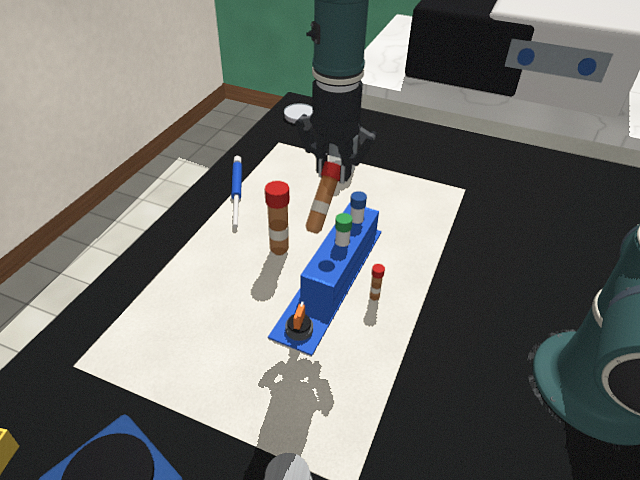

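The slant is now 44.6° by depth fit, with the lowest visible point at z=0.21. I'll do one drift check after a short hold plus a knob check, then hand in.

play_rows --rows '[{"dx": 0, "dy": 0, "dz": 0, "roll": 0, "fingers": 1}, {"dx": 0, "dy": 0, "dz": 0, "roll": 0, "fingers": 1}, {"dx": 0, "dy": 0, "dz": 0, "roll": 0, "fingers": 1}, {"dx": 0, "dy": 0, "dz": 0, "roll": 0, "fingers": 1}, {"dx": 0, "dy": 0, "dz": 0, "roll": 0, "fingers": 1}, {"dx": 0, "dy": 0, "dz": 0, "roll": 0, "fingers": 1}, {"dx": 0, "dy": 0, "dz": 0, "roll": 0, "fingers": 1}, {"dx": 0, "dy": 0, "dz": 0, "roll": 0, "fingers": 1}, {"dx": 0, "dy": 0, "dz": 0, "roll": 0, "fingers": 1}, {"dx": 0, "dy": 0, "dz": 0, "roll": 0, "fingers": 1}, {"dx": 0, "dy": 0, "dz": 0, "roll": 0, "fingers": 1}, {"dx": 0, "dy": 0, "dz": 0, "roll": 0, "fingers": 1}]'

```text
time: 22.75
tool_pos: [0.5111, -0.0222, 0.2659]
tcp_rot: [2.252, 2.191, 0.0]
wrist_force: [-0.0, -0.1, 0.4]
width: 0.372
```

```bash
python3 look.py i side >/dev/null; python3 slant.py i .5103 -.0222 .2832
python3 - <<'E'
from meas import *
S=load('i','side')
p=cloud(S,box(hue(S,3,20,100,50),270,290,330,345)); p=p[(p[:,2]>.03)&(p[:,2]<.08)]; top=p[p[:,2]>p[:,2].max()-.008]
print(p[:,2].max(),cv2.minAreaRect(np.float32(top[:,:2]*1000)))
from workcell import bot
print(bot.finish_job())
E
```

```text
1031 axis [-0.01   -0.7017  0.7124] slant 44.56556441309508 ext 0.11992857034278617 z 0.2060884040337313 0.3057851793165978
0.0606986904147731 ((514.3377075195312, 112.34051513671875), (11.95927906036377, 37.39424514770508), 6.540570259094238)
the job is handed in; nothing more can be done
None
```

The job is handed in at about 23 s of the 51 s allowed, with the amber tube held still at a slant of about 45°, cap end up.

- **Knob:** I pressed it 5.8 mm until it stopped, with 26 N against it. I then turned it clockwise until the turning moment jumped from 0.08 to 0.73 N m. The wing top now measures about 6 mm lower than at the start. The last look put the wing at about -83°, against about -82° expected at the stop.
- **Tube:** I drew it out and leaned it by letting it pivot in the pads against the fixed end edge of the rack, since the tool can only roll. The first lean measured 38–40°, so I went back and leaned it a little more. The last two checks, about a second apart, read 44.6° and 44.6°. Its lowest visible point is at z = 0.206, against tops of about 0.126 on the other tubes, and the grip is 60 N.
- **Everything else:** After the first lean, the green and blue tubes were within 0.3 mm of where they started. I did not re-measure them after the second lean, but the picture shows them standing. I checked the bottle and jar only by eye, in the top view after the first lean, and they looked unmoved.

At the end no check had failed. The only disagreement was between the two slant estimates after the first lean, 38.1° and 39.7°. I used only the depth fit, which gave 39.7°, for the final reading.

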